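Bin the broken sample vial through the sprung flap

TASK

One of the three amber glass sample vials in the grey tray is broken: it has no cap and its neck has snapped off. Pick it up, push down the sprung steel flap in the top of the white waste box, hold the flap open while you drop the broken vial through the slot into the bin inside, and let the flap spring shut again. Leave the two whole vials standing where they are in the tray.

Things in the scene. Friction and masses are not known exactly. Their poses are not given: they have to be found in the camera images.
- broken_center (a point): Broken vial: open round amber glass stub, jagged rim, no cap, 28 mm diameter, 33 mm high plus shards to 42 mm, 26 to 49 g. Point on its axis, 20 mm above its underside; z is its axis. It stands in a fixed grey tray 160 x 280 mm (floor 4 mm, rim 10 mm above the bench). The three vials stand roughly in a row, about 85 mm apart, in any order.
- tall_vial_center (a point): A whole vial, amber glass with a white screw cap, 28 mm in diameter, 61 mm high, standing loose in the tray. The point is on its axis, 30.5 mm above its underside; z is its axis. To be left standing.
- short_vial_center (a point): A whole vial of a shorter size, amber glass with a white screw cap, 28 mm in diameter, 44 mm high, standing loose in the tray. The point is on its axis, 22 mm above its underside; z is its axis. To be left standing.
- slot (a point): Centre of the slot, level with the top of the fixed white hollow waste box (220 x 220 mm, 200 mm high; bin floor 188 mm below this point). z up, x and y along the box's edges. The slot, 120 mm along x by 160 mm along y, is filled by a dark steel flap flush with the top, hinged along y at x = +60 mm; its free edge, at x = -60 mm, swings down into the box.
- flap (a joint): Flap angle, rad: 0 shut (level), 1.3 fully down. Sprung: it bears a vial's weight and shuts itself when let go; 0.07 N m shut, 0.17 N m open, so pushing takes 1 to 7 N. Pushed at x = +25 mm of the slot frame until the fingertips are 50 mm below the box top it opens to about 1.15 rad and the vial can fall past its free edge; fingers opening along y have most room.

How it is judged (in metres and radians):
On the way:
1. the flap is held open (more than 0.6 rad) with the broken vial in the slot, its middle below the box top, for 0.2 s (x of broken_center in the frame of slot between -0.105 and 0.105 m and y of broken_center in the frame of slot between -0.105 and 0.105 m and z of broken_center in the frame of slot below -0.005 m and value of joint flap above 0.6 rad), for 0.2 s.
At the end, for the whole second after the job is handed in: The broken vial lies at rest in the bin inside the waste box (its middle more than 120 mm below the slot, between the walls), the flap is shut again (less than 0.1 rad), and both whole vials stand in the tray within 30 mm of where they were and within 0.35 rad of upright (x of broken_center in the frame of slot between -0.105 and 0.105 m and y of broken_center in the frame of slot between -0.105 and 0.105 m and z of broken_center in the frame of slot below -0.12 m and value of joint flap below 0.1 rad and linear speed of broken_vial below 0.05 m/s and distance of each of tall_vial_center, short_vial_center from where it was at the start of the episode below 0.03 m and angle between each of tall_vial_center, short_vial_center's own z axis and vertical below 0.35 rad); the robot touches nothing.
It fails at once if a whole vial is lifted, tipped over (more than 0.35 rad) or moved more than 30 mm (not (distance of each of tall_vial_center, short_vial_center from where it was at the start of the episode below 0.03 m and angle between each of tall_vial_center, short_vial_center's own z axis and vertical below 0.35 rad)).
It also fails if it takes over 42 s, if anything falls off the work surface, if the arm or the gripper's body presses on something with over 40 N, if the wrist force passes 120 N, or if a joint passes its speed limit or range.

ROBOT

A 6-joint arm with a two-finger parallel gripper is mounted at the origin on the work surface. World frame = base frame: x ahead of the robot, y to its left, z up, the work surface at z = 0. Lengths are in m, angles in degrees, forces in N, time in s.
With the tool pointing down it reaches from about 0.4 to 0.825 m from the base axis. Payload 7 kg.
Tool frame: the origin (TCP) lies midway between the tips of the shut fingers; the grasp point (between the pads) lies 19 mm behind it (ctrl.grip_point_offset is the distance from the TCP to the grasp point, in m); x points along the fingers, y is the direction in which the jaws open and shut, and the axes are right-handed (so a half turn about x gives the same grasp; the last joint's range is limited). The gripper opens to 88 mm and grips with 3 to 60 N. Pads are 19 mm wide; open, the fingers measure 130 mm over their backs; the gripper's body (78 mm by 193 mm) begins 47 mm behind the grasp point.
Start: joints at [16.507, 20.546, 0.682, 0, -70.136, -16.507], TCP at [0.675, -0, 0.227] pointing down, gripper open.
Joint ranges: [-176.03, 176.03], [-82.01, 121.73], [-58.28, 71.71], [-173.87, 95.51], [-174.79, -0.11], [-173.66, 173.66]. Speed limits (degrees/s): [136.94, 136.94, 172.46, 180, 180, 180].

INTERFACE

Orientations are given as [roll, pitch, yaw] about the fixed x, y, z axes, in that order (R = Rz(yaw) Ry(pitch) Rx(roll)).
In Python, from plant import ctrl gives the robot as it stands.
- The arm moves only by the tool drive_tool, never from a script. Its argument "plan" is a list of rows, each a list of 3 entries, a list of its own where there are three numbers: the shift along the tool's x, y, z in m, then the turn, a rotation vector about the tool's x, y, z in degrees, then the opening, from 0 (shut) to 1 (fully open). In form: [[[dx, dy, dz], [wx, wy, wz], grip], ...]. A call has 1 to 20 rows; each row is the pose to reach, as a shift and turn from the pose measured when the call began, along the tool's axes at that moment; what a row does not reach only later rows make up. A row lasts 1/12 s, in which the tool goes at most 41.7 mm and 7.16 degrees, less where a joint would pass 70% of its speed; a pose out of reach is approached as far as the arm can. A call with a gripper value outside its range is refused whole. The fingers move at their own pace and stop on an object; the grip force is fixed at half the most. Time passes only in rows, so rows that repeat a pose let the fingers close. It gives the time, the measured TCP pose, the force and the opening at its end, in the units of the state.
- ctrl.get_obs(): the state, without advancing time (a new reading comes with each control period).
- ctrl.snapshot(name): name is "scene" or "side" or "wrist"; returns the picture (420x560x3 uint8, blue, green, red); there is no depth.
- ctrl.get_calibration(name): a dict with "fx", "fy", "cx", "cy" (pixels), "R" (3x3) and "t" (3): a world point X has camera coordinates R X + t. Camera axes: x right, y down, z forward; pixel columns grow to the right and rows downward; lengths in m; the calibration is good to about 2 mm. The wrist camera is an equidistant fisheye: a pixel r from the principal point sees the ray r / f radians off the axis. A picture is of the moment at which its call begins: read the wrist's pose just before it. get_calibration takes no time and is no camera call; for the wrist camera it gives the pose at the moment of the call.
- ctrl.close_job(): hands the job in, once; it reports no verdict.
Trained networks look in the newest picture that a camera, given by its name, has taken for a name from the list of things; names that differ only in an ending like _2 or _b are one class to them, and where a whole thing is asked for, a point or a joint stands for the part that bears it (a point fixed in the world has none). Each returns a list of dicts, best first, with "confidence" (0 to 1); they miss things now and then, are a little off and sometimes report something else, mostly with a low value. They report only what shows in the picture. A call takes as long as a camera call.
- ctrl.cut_out(camera, name): "pixels" (420x560 bool, what is visible of it) and "pixel" ([column, row] in pixels, amid what is visible of it).
- ctrl.landmark_of(camera, name): "pixel" ([column, row] in pixels: a listed point, or the origin of a listed thing).
The state is a dict: "clock": time; "joint_pos": joint angles; "qvel": joint speeds; "tau": joint torques, N m; "tool_pos": TCP position; "orientation": TCP orientation; "force": force on the tool from outside, world axes, zero at the start; "moment": the same for the moment, N m; "opening": finger opening in m.
Only numpy, scipy, OpenCV 4.12 (cv2) and the standard library are available. Lean on these libraries where they do the work, as an engineer would, in place of code of your own. Each camera call takes 0.05 s, during which the arm holds its last target. There are 200 camera calls.

## Working session

There is one attempt and no reset: what is moved stays moved. The work goes in short steps, Python scripts to look and compute and a tool call to move; the robot and the scene stay as the last step left them, time stands still between calls to the robot, and variables do not carry over. Pictures are saved under pics/ and viewed, about 8 in all and at most 12, crops included, and the job is handed in when it is done.

Besides the shell and the picture viewer there is one more tool, called after ">>>" as name([rows], argument=value, ...), one row to a line, values as JSON. drive_tool: Moves the arm, as the interface text tells. Its arguments: {"type":"object","properties":{"plan":{"type":"array","items":{"type":"array"}}},"required":["plan"]}

```bash
mkdir -p pics; cat > h.py <<'E'
from plant import ctrl
import numpy as np, cv2
names=["broken_center","tall_vial_center","short_vial_center","slot"]
def rays(cam,px,C):
    x=(px[0]-C["cx"])/C["fx"];y=(px[1]-C["cy"])/C["fy"]
    if cam=="wrist":
        r=np.hypot(x,y);d=np.array([np.sin(r)*x/r,np.sin(r)*y/r,np.cos(r)]) if r>1e-9 else np.array([0,0,1.])
    else: d=np.array([x,y,1.])
    R=np.array(C["R"]);t=np.array(C["t"]);d=R.T@d
    return -R.T@t,d/np.linalg.norm(d)
def atz(o,d,z): return o+d*(z-o[2])/d[2]
def tri(rs):
    A=sum(np.eye(3)-np.outer(d,d) for o,d in rs);b=sum((np.eye(3)-np.outer(d,d))@o for o,d in rs)
    p=np.linalg.solve(A,b);return p,[np.linalg.norm(np.cross(p-o,d)) for o,d in rs]
E
python3 - <<'E'
from h import *
Z=dict(broken_center=.024,tall_vial_center=.0345,short_vial_center=.026,slot=.2)
print(ctrl.get_obs())
for c in ["scene","side","wrist"]:
    C=ctrl.get_calibration(c);im=ctrl.snapshot(c);cv2.imwrite(f"pics/{c}0.png",im)
    for n in names:
        for L in ctrl.landmark_of(c,n)[:2]:
            o,d=rays(c,L["pixel"],C)
            print(c,n,np.round(L["pixel"]),round(L["confidence"],2),np.round(atz(o,d,Z[n]),4))
ims=[cv2.imread(f"pics/{c}0.png") for c in ["scene","side"]]
E
```

```text
{'clock': 0.0, 'joint_pos': array([ 1.65061732e+01,  2.05931698e+01,  6.33517469e-01, -2.01625224e-02,
       -7.01366558e+01, -1.65049200e+01]), 'qvel': array([-0.07360243,  0.01815923,  0.02054639, -0.00767006, -0.03143896,
       -0.00629192]), 'tau': array([-8.00930356e-04, -5.82726967e+01,  2.93058443e+01,  6.99745238e+00,
        6.93249181e-03, -2.06530804e-04]), 'tool_pos': array([ 6.74502899e-01, -3.75648268e-05,  2.25601039e-01]), 'orientation': array([  95.37266134,   89.90184389, -174.63295215]), 'force': array([-0.27580425, -0.3988336 , -0.61071938]), 'moment': array([-0.05821796, -0.00998128, -0.00419472]), 'opening': 0.08753822534658143}
scene broken_center [352. 253.] 0.8 [0.4714 0.205  0.024 ]
scene tall_vial_center [387. 252.] 0.54 [0.4514 0.2762 0.0345]
scene short_vial_center [311. 251.] 0.64 [0.501  0.1187 0.026 ]
scene slot [146. 156.] 0.93 [ 0.5218 -0.2662  0.2   ]
scene slot [352. 255.] 0.72 [0.6922 0.2327 0.2   ]
side broken_center [242. 317.] 0.77 [0.4715 0.2004 0.024 ]
side tall_vial_center [206. 352.] 0.59 [0.4601 0.2912 0.0345]
side short_vial_center [262. 282.] 0.84 [0.5002 0.1222 0.026 ]
```

View pics/scene0.png

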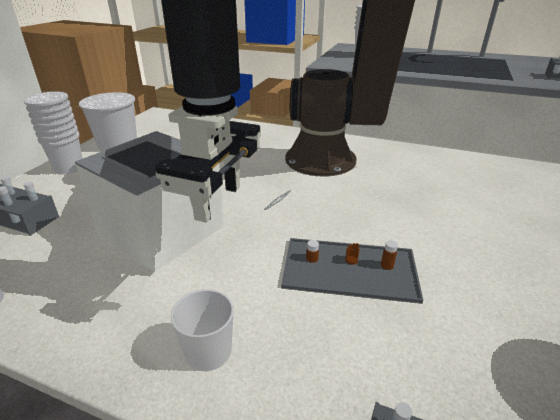

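View pics/wrist0.png

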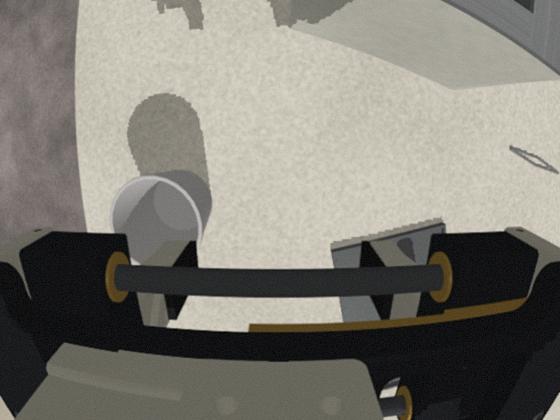

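The scene shows the three vials in the tray at (311,251), (352,253) and (387,252). The broken one is in the middle, at about (0.471, 0.203). The box is at the left, partly hidden by the arm. The wrist view shows only the tray's edge, so I'll move above the vial.

>>> drive_tool([
  [[0.07,0.203,0.2],[-15,0,0],1],
  [[0.07,0.203,0.2],[-15,0,0],1],
  [[0.07,0.203,0.2],[-15,0,0],1],
  [[0.07,0.203,0.2],[-15,0,0],1],
  [[0.07,0.203,0.2],[-15,0,0],1],
  [[0.07,0.203,0.2],[-15,0,0],1],
  [[0.07,0.203,0.2],[-15,0,0],1],
  [[0.07,0.203,0.2],[-15,0,0],1],
  [[0.07,0.203,0.2],[-15,0,0],1],
  [[0.07,0.203,0.2],[-15,0,0],1],
  [[0.07,0.203,0.2],[-15,0,0],1],
  [[0.07,0.203,0.2],[-15,0,0],1],
])

```text
clock: 1.75
tool_pos: [0.4729, 0.1993, 0.1568]
orientation: [-76.7, 90.0, 28.2]
force: [-0.6, -0.8, 0.6]
opening: 0.0879
```

```bash
python3 - <<'E'
from h import *
from scipy.spatial.transform import Rotation as Ro
Z=dict(broken_center=.024,tall_vial_center=.0345,short_vial_center=.026,slot=.2)
o=ctrl.get_obs();print(o["clock"],o["tool_pos"],np.round(Ro.from_euler("xyz",o["orientation"],degrees=True).as_matrix(),3))
rs={n:[] for n in names}
for c in ["scene","side","wrist"]:
    C=ctrl.get_calibration(c);im=ctrl.snapshot(c);cv2.imwrite(f"pics/{c}1.png",im)
    if c!="wrist": print(c,{k:np.round(v,4).tolist() for k,v in C.items()})
    for n in names:
        for L in ctrl.landmark_of(c,n)[:1]:
            r=rays(c,L["pixel"],C)
            if L["confidence"]>.4: rs[n].append(r)
            print(c,n,np.round(L["pixel"]),round(L["confidence"],2),np.round(atz(*r,Z[n]),4))
for n in names:
    if len(rs[n])>1: print(n,*tri(rs[n]))
c=cv2.resize(cv2.imread("pics/scene1.png")[90:290,40:290],None,fx=3,fy=3,interpolation=cv2.INTER_CUBIC);cv2.imwrite("pics/box1.png",c)
E
```

```text
1.75 [0.47286973 0.19932785 0.15681759] [[ 0.    -0.966 -0.257]
 [ 0.    -0.257  0.966]
 [-1.    -0.     0.   ]]
scene {'fx': 391.4881, 'fy': 391.4881, 'cx': 270.5163, 'cy': 212.4079, 'R': [[-0.3723, 0.9281, -0.0082], [0.5172, 0.2001, -0.8322], [-0.7707, -0.3141, -0.5545]], 't': [0.1657, -0.175, 1.3035]}
scene broken_center [353. 252.] 0.58 [0.4684 0.2052 0.024 ]
scene tall_vial_center [389. 254.] 0.89 [0.4598 0.2808 0.0345]
scene short_vial_center [312. 248.] 0.59 [0.4877 0.117  0.026 ]
scene slot [150. 160.] 0.68 [ 0.532  -0.2491  0.2   ]
side {'fx': 385.9011, 'fy': 385.9011, 'cx': 278.0629, 'cy': 207.8932, 'R': [[-0.7088, -0.7054, -0.0039], [-0.4976, 0.5039, -0.706], [0.5, -0.4984, -0.7082]], 't': [0.4088, 0.3517, 0.5938]}
side broken_center [240. 318.] 0.8 [0.4718 0.2035 0.024 ]
side tall_vial_center [209. 348.] 0.82 [0.4617 0.2819 0.0345]
wrist broken_center [278. 205.] 0.97 [0.4723 0.2046 0.024 ]
wrist tall_vial_center [277. 204.] 0.35 [0.4747 0.2014 0.0345]
wrist short_vial_center [271. 108.] 0.63 [0.5013 0.1205 0.026 ]
broken_center [0.47151658 0.20460994 0.02597175] [np.float64(0.0010468136150010006), np.float64(0.0007740954092715569), np.float64(0.0010484495310132806)]
tall_vial_center [0.46121538 0.28142795 0.03546864] [np.float64(0.0006465208064378836), np.float64(0.0006465208064379211)]
short_vial_center [0.50101584 0.12068699 0.03704311] [np.float64(0.00026006669226845565), np.float64(0.00026006669226837553)]
```

View pics/box1.png

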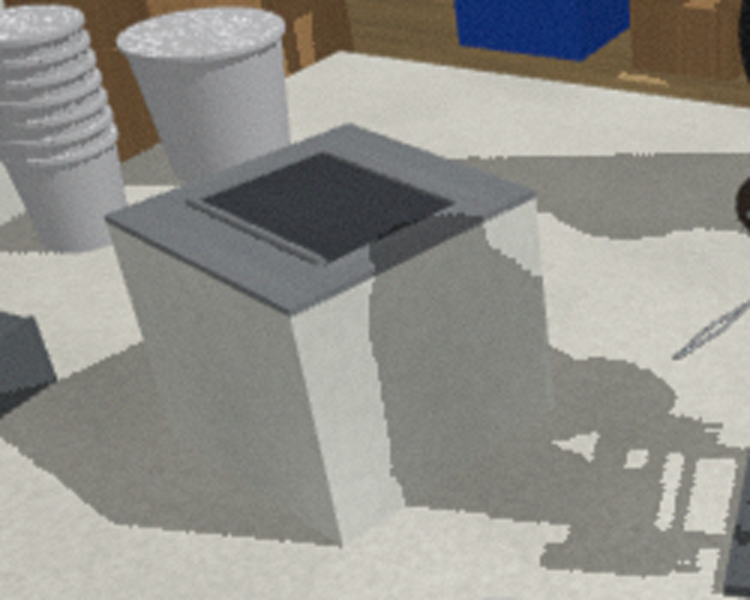

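View pics/wrist1.png

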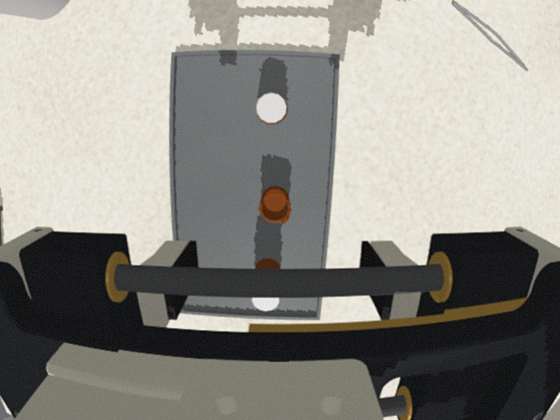

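View pics/side1.png

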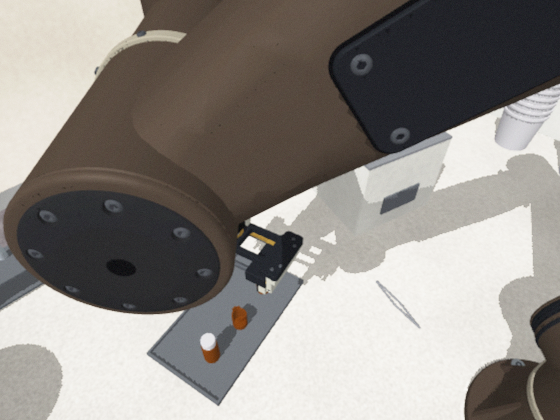

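The broken vial (wrist view (275,205)) sits between the two whole ones, nearer the tray's right rim. I'll narrow the jaws before descending. The box crop shows the hinge bar from (187,203) to (323,264), so slot +x points to the lower left.

>>> drive_tool([
  [[0.03,0,0.0054],[0,0,0],0.55],
  [[0.06,0,0.0054],[0,0,0],0.55],
  [[0.085,0,0.0054],[0,0,0],0.55],
  [[0.105,0,0.0054],[0,0,0],0.55],
  [[0.125,0,0.0054],[0,0,0],0.55],
  [[0.14,0,0.0054],[0,0,0],0.55],
  [[0.147,0,0.0054],[0,0,0],0.55],
  [[0.148,0,0.0054],[0,0,0],0.55],
  [[0.148,0,0.0054],[0,0,0],0.55],
  [[0.148,0,0.0054],[0,0,0],0],
  [[0.148,0,0.0054],[0,0,0],0],
  [[0.148,0,0.0054],[0,0,0],0],
  [[0.148,0,0.0054],[0,0,0],0],
  [[0.148,0,0.0054],[0,0,0],0],
  [[0.148,0,0.0054],[0,0,0],0],
])

```text
clock: 3.75
tool_pos: [0.471, 0.2057, 0.0094]
orientation: [-67.0, 89.9, 38.0]
force: [-2.3, -0.2, 5.6]
opening: 0.0277
```

```bash
python3 - <<'E'
from h import *
C=ctrl.get_calibration("scene")
P=lambda L:np.array([atz(*rays("scene",(40+u/3,90+v/3),C),.2)[:2] for u,v in L])
box=P([(108,217),(350,125),(537,193),(291,315)]);fl=P([(203,200),(323,153),(453,205),(325,260)]);hb=P([(187,203),(323,264)])
print(box.round(4),box.mean(0));print(fl.round(4),fl.mean(0));print(hb.round(4))
for q in (box,fl):
    e=np.roll(q,-1,0)-q;print(np.linalg.norm(e,axis=1).round(3),np.degrees(np.arctan2(e[:,1],e[:,0])).round(1))
E
```

```text
[[ 0.601  -0.3921]
 [ 0.3917 -0.3313]
 [ 0.4539 -0.1195]
 [ 0.6664 -0.1796]] [ 0.52824224 -0.25563063]
[[ 0.5535 -0.3469]
 [ 0.449  -0.3165]
 [ 0.4942 -0.1677]
 [ 0.5987 -0.204 ]] [ 0.52383577 -0.25875293]
[[ 0.5619 -0.3545]
 [ 0.6039 -0.2018]]
[0.218 0.221 0.221 0.222] [ 163.8   73.6  -15.8 -107.1]
[0.109 0.156 0.111 0.15 ] [ 163.8   73.1  -19.2 -107.6]
```

>>> drive_tool([
  [[-0.02,0,0],[0,0,0],0],
  [[-0.05,0,0],[0,0,0],0],
  [[-0.09,0,0],[0,0,0],0],
  [[-0.13,0,0],[0,0,0],0],
  [[-0.17,0,0],[0,0,0],0],
  [[-0.21,0,0],[0,0,0],0],
  [[-0.245,0,0],[0,0,0],0],
  [[-0.26,0,0],[0,0,0],0],
  [[-0.26,0,0],[0,0,0],0],
])

```text
clock: 4.5
tool_pos: [0.4722, 0.2064, 0.2742]
orientation: [-67.3, 89.5, 37.7]
force: [0.5, 0.2, -0.7]
opening: 0.0271
```

```bash
python3 - <<'E'
from h import *
from scipy.spatial.transform import Rotation as Ro
o=ctrl.get_obs();R=Ro.from_euler("xyz",o["orientation"],degrees=True).as_matrix()
im=ctrl.snapshot("wrist");C=ctrl.get_calibration("wrist")
for n in names[1:3]:print(n,[(np.round(L["pixel"]),round(L["confidence"],2),atz(*rays("wrist",L["pixel"],C),.03).round(3)) for L in ctrl.landmark_of("wrist",n)])
print(o["joint_pos"].round(1),o["opening"])
T=np.array([.552,-.2625,.26]);print(R.T@(T-o["tool_pos"]))
y=np.array([.277,.961,0]);yl=R.T@-y;print("turn about x",np.degrees(np.arctan2(yl[2],yl[1])))
cv2.imwrite("pics/w2.png",im)
E
```

```text
tall_vial_center [(array([272., 237.]), 0.49, array([0.462, 0.284, 0.03 ]))]
short_vial_center [(array([279., 105.]), 0.65, array([0.497, 0.118, 0.03 ]))]
[ 45.5   3.3 -15.2   0.1 -70.9 -30.5] 0.027080177582687978
[ 0.01210063  0.04478313 -0.4735531 ]
turn about x -58.87864620605332
```

View pics/w2.png

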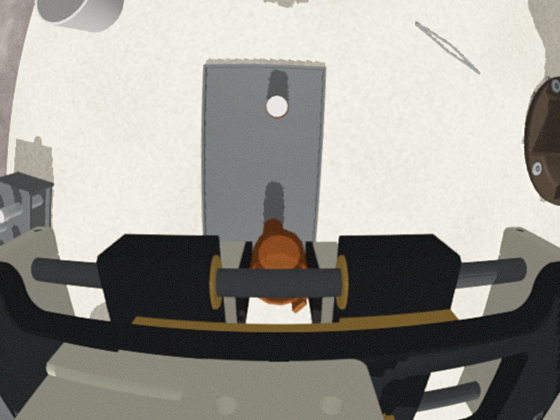

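The broken vial is held between the pads at (280,265). The short vial still stands at (277,106), and the detector puts the tall one unmoved. Next I carry it over the box.

>>> drive_tool([
  [[0,0.003,-0.035],[-5,0,0],0],
  [[0,0.006,-0.07],[-10,0,0],0],
  [[0,0.01,-0.11],[-16,0,0],0],
  [[0,0.014,-0.15],[-22,0,0],0],
  [[0,0.018,-0.19],[-28,0,0],0],
  [[0,0.022,-0.23],[-34,0,0],0],
  [[0,0.026,-0.27],[-40,0,0],0],
  [[0,0.03,-0.31],[-45,0,0],0],
  [[0,0.034,-0.35],[-50,0,0],0],
  [[0,0.038,-0.39],[-54,0,0],0],
  [[0,0.042,-0.43],[-58,0,0],0],
  [[0,0.045,-0.46],[-59,0,0],0],
  [[0,0.045,-0.4735],[-59,0,0],0],
  [[0,0.045,-0.4735],[-59,0,0],0],
  [[0,0.045,-0.4735],[-59,0,0],0],
])

```text
clock: 5.9
tool_pos: [0.5485, -0.2642, 0.2661]
orientation: [-9.8, 89.8, 154.0]
force: [0.1, 0.8, 0.2]
opening: 0.0272
```

```bash
python3 - <<'E'
from h import *
from scipy.spatial.transform import Rotation as Ro
o=ctrl.get_obs();R=Ro.from_euler("xyz",o["orientation"],degrees=True).as_matrix()
print(o["tool_pos"],R.round(3),o["joint_pos"].round(1))
for c in ["wrist","side"]:
    im=ctrl.snapshot(c);C=ctrl.get_calibration(c);cv2.imwrite(f"pics/{c}3.png",im)
    for n in ["slot"]:print(n,[(np.round(L["pixel"]),round(L["confidence"],2),atz(*rays(c,L["pixel"],C),.2).round(4)) for L in ctrl.landmark_of(c,n)])
T=np.array([.552,-.2625,.26]);print(R.T@(T-o["tool_pos"]))
E
```

```text
[ 0.5485033  -0.26415576  0.266104  ] [[-0.003 -0.278 -0.961]
 [ 0.002 -0.961  0.278]
 [-1.    -0.001  0.004]] [ -7.4  13.2  -4.4  -0.1 -72.6  81.3]
slot []
slot []
[ 0.00609498 -0.00255766 -0.0029218 ]
```

View pics/wrist3.png

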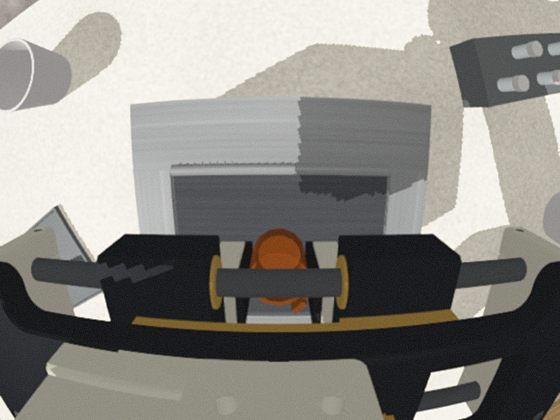

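The wrist view shows the hinge edge from (172,175) to (388,178), and the box edge from (131,105) to (430,105). I'll check the slot position from these.

```bash
python3 - <<'E'
from h import *
C=ctrl.get_calibration("wrist");c=np.array([.528,-.2556]);A=np.array([[.961,-.277],[.277,.961]])
for p in [(172,175),(388,178),(131,105),(430,105)]:
    w=atz(*rays("wrist",p,C),.2)[:2];print(p,w.round(4),"slot frame",(A@(w-c)).round(4))
E
```

```text
(172, 175) [ 0.6047 -0.1979] slot frame [0.0577 0.0767]
(388, 178) [ 0.5594 -0.3493] slot frame [ 0.0561 -0.0814]
(131, 105) [ 0.6645 -0.1831] slot frame [0.1111 0.1075]
(430, 105) [ 0.6045 -0.3948] slot frame [ 0.1121 -0.1126]
```

>>> drive_tool([
  [[0.02,0,-0.003],[0,0,0],0],
  [[0.04,0,-0.003],[0,0,0],0],
  [[0.055,0,-0.003],[0,0,0],0],
  [[0.065,0,-0.003],[0,0,0],0],
  [[0.075,0,-0.003],[0,0,0],0],
  [[0.085,0,-0.003],[0,0,0],0],
  [[0.095,0,-0.003],[0,0,0],0],
  [[0.105,0,-0.003],[0,0,0],0],
  [[0.112,0,-0.003],[0,0,0],0],
  [[0.117,0,-0.003],[0,0,0],0],
  [[0.118,0,-0.003],[0,0,0],0],
  [[0.118,0,-0.003],[0,0,0],0],
  [[0.118,0,-0.003],[0,0,0],0],
  [[0.118,0,-0.003],[0,0,0],0],
  [[0.118,0,-0.003],[0,0,0],0],
])

```text
clock: 7.35
tool_pos: [0.5519, -0.2634, 0.1502]
orientation: [-53.2, 89.9, 110.9]
force: [-3.5, 1.4, -0.0]
opening: 0.0274
```

>>> drive_tool([
  [[0,0,0],[0,0,0],0.85],
  [[0,0,0],[0,0,0],0.85],
  [[0,0,0],[0,0,0],0.85],
  [[0,0,0],[0,0,0],0.85],
  [[0,0,0],[0,0,0],0.85],
  [[0,0,0],[0,0,0],0.85],
  [[0,0,0],[0,0,0],0.85],
  [[0,0,0],[0,0,0],0.85],
  [[0,0,0],[0,0,0],0.85],
  [[0,0,0],[0,0,0],0.85],
  [[0,0,0],[0,0,0],0.85],
  [[0,0,0],[0,0,0],0.85],
])

```text
clock: 8.35
tool_pos: [0.5519, -0.2634, 0.1502]
orientation: [-53.0, 89.9, 111.0]
force: [-1.0, 1.5, 1.8]
opening: 0.0741
```

```bash
python3 - <<'E'
from h import *
cv2.imwrite("pics/wrist4.png",ctrl.snapshot("wrist"))
print([(L["pixel"],L["confidence"]) for L in ctrl.landmark_of("wrist","broken_center")])
E
```

```text
[([280.9, 260.9], 0.73)]
```

View pics/wrist4.png

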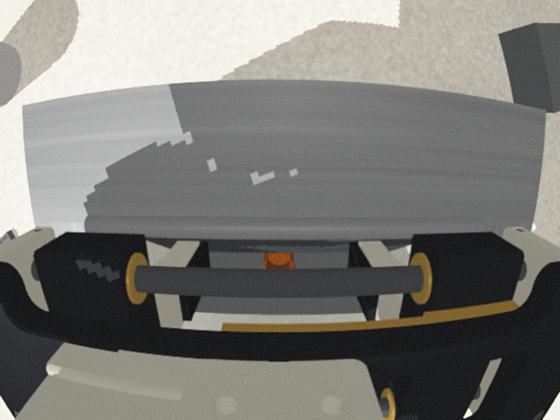

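The vial at (280,260) now looks about 30 px wide, as it did from 0.13 m above it in the tray. That puts it well below the fingertips, in the bin. I'll retract.

>>> drive_tool([
  [[-0.015,0,0],[0,0,0],0.85],
  [[-0.03,0,0],[0,0,0],0.85],
  [[-0.045,0,0],[0,0,0],0.85],
  [[-0.06,0,0],[0,0,0],0.85],
  [[-0.08,0,0],[0,0,0],0.85],
  [[-0.11,0,0],[0,0,0],0.85],
  [[-0.14,0,0],[0,0,0],0.85],
  [[-0.16,0,0.06],[0,0,0],0.85],
  [[-0.16,0,0.1],[0,0,0],0.85],
  [[-0.16,-0.04,0.11],[0,0,0],0.85],
  [[-0.16,-0.08,0.11],[0,0,0],0.85],
  [[-0.16,-0.12,0.11],[0,0,0],0.85],
  [[-0.16,-0.16,0.11],[0,0,0],0.85],
  [[-0.16,-0.2,0.11],[0,0,0],0.85],
  [[-0.16,-0.2,0.11],[0,0,0],0.85],
  [[-0.16,-0.2,0.11],[0,0,0],0.85],
])

```text
clock: 9.78
tool_pos: [0.5019, -0.039, 0.3105]
orientation: [-106.0, 89.9, 58.3]
force: [0.5, -1.5, -0.6]
opening: 0.0742
```

```bash
python3 - <<'E'
from h import *
Z=dict(broken_center=.03,tall_vial_center=.0345,short_vial_center=.026,slot=.2)
for c in ["scene","side"]:
    im=ctrl.snapshot(c);C=ctrl.get_calibration(c);cv2.imwrite(f"pics/{c}5.png",im)
    for n in names:print(c,n,[(np.round(L["pixel"]),round(L["confidence"],2),atz(*rays(c,L["pixel"],C),Z[n]).round(3)) for L in ctrl.landmark_of(c,n)])
im=cv2.imread("pics/scene5.png")
cv2.imwrite("pics/s5.png",cv2.resize(im[100:310,30:430],None,fx=2,fy=2,interpolation=cv2.INTER_CUBIC))
E
```

```text
scene broken_center []
scene tall_vial_center [(array([388., 250.]), 0.6, array([0.447, 0.276, 0.034]))]
scene short_vial_center [(array([311., 252.]), 0.81, array([0.502, 0.12 , 0.026])), (array([147., 157.]), 0.68, array([ 0.235, -0.516,  0.026]))]
scene slot [(array([145., 158.]), 0.81, array([ 0.531, -0.264,  0.2  ]))]
side broken_center [(array([377., 121.]), 0.41, array([ 0.669, -0.516,  0.03 ]))]
side tall_vial_center []
side short_vial_center [(array([267., 282.]), 0.66, array([0.493, 0.116, 0.026]))]
side slot [(array([376., 124.]), 0.64, array([ 0.53, -0.26,  0.2 ]))]
```

View pics/s5.png

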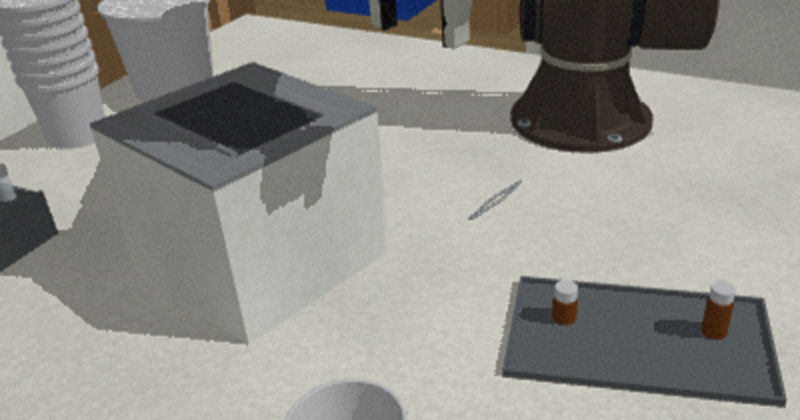

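The whole vials stand at crop (565,303) and (718,311). The flap looks level, but the box top is in shadow, so I'll check the side view (picture 10).

```bash
python3 - <<'E'
from h import *
im=cv2.imread("pics/side5.png")[60:270,290:490];im=cv2.resize(im,None,fx=2.5,fy=2.5,interpolation=cv2.INTER_CUBIC)
s=cv2.imread("pics/scene5.png")[130:195,70:200];s=cv2.resize(s,None,fx=2.2,fy=2.2);s=cv2.convertScaleAbs(s,alpha=2.2)
im[:s.shape[0],im.shape[1]-s.shape[1]:]=s if False else im[:s.shape[0],im.shape[1]-s.shape[1]:]
out=np.zeros((525,500+s.shape[1],3),np.uint8);out[:,:500]=im;out[:s.shape[0],500:]=s;cv2.imwrite("pics/v5.png",out)
E
```

```text
(no output)
```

View pics/v5.png

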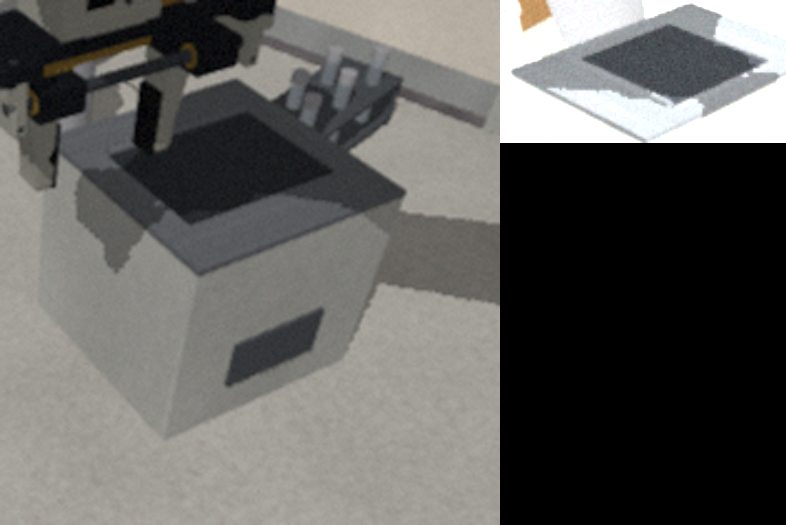

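The flap is uniformly dark and flush with the top, and nothing lies on it. The gripper is clear of the box, so I'm handing in.

```bash
python3 -c "
from plant import ctrl
print(ctrl.close_job())"
```

```text
the job is handed in; nothing more can be done
None
```

I dropped the broken vial through the slot into the waste bin and handed the job in at about 10 s. I gripped it in the tray, pushed the flap down at slot x ≈ +25 mm to 50 mm below the box top, held it there, released the vial and withdrew.

**Checks that agreed:**
- **Vial in the bin:** after the release, the wrist view showed the vial at a size that fits the bin floor. This is judged by eye, not measured.
- **Flap shut:** the last scene and side pictures show it flush with the box top and nothing lying on it. I had no reading of its angle.
- **Whole vials:** both stand upright in the tray. The short one was detected within about 1 cm of its starting place.
- **Robot clear:** the gripper was above and away from everything.

**Checks that failed or disagreed:**
- The last side view did not detect the tall vial. The last scene detection put it about 15 mm from my earlier fix, but matched the first scene reading (0.451, 0.276), so I took it as detector noise.
- The detector also gave one false "broken vial" (confidence 0.41) and one false "short vial" (0.68), both on the box's flap. The pictures show nothing there.

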